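# Start the drawplate clamp bolt

## Task

On the goldsmith's bench stand two drawplate clamps: one has its T-handled bolt screwed down already, the other's bolt stands higher, only resting on top of its thread. Start that higher bolt properly: turn it backward (anticlockwise from above) until it drops into its thread, then forward (clockwise) one full turn. Finish while still gripping its T-bar so that the started bolt is held still there, and leave the loose things on the bench where they are.

Things in the scene. Friction and masses are not known exactly. Their poses are not given: they have to be found in the camera images.
- clamp: the clamp to work on, fixed to the bench: dark steel foot 130 x 90 x 12 mm, grey bridge up to 56 mm, round steel boss of 50 mm diameter from 56 to 78 mm above the bench, with the bolt upright in the middle; a flat steel drawplate 150 mm long lies through it along its y axis. Origin: centre of its underside, right under the bolt's axis; z up. It may stand on either side of the bench and be turned.
- boss_top (a point): centre of the boss's flat top, on the bolt's axis, 78 mm above the bench
- bolt_bar (a point): centre of the bolt's T-bar: a plain steel bar 46 mm long (along this point's x axis), 14 mm wide (y) and 14 mm high (z), across the top of a brass shank of 10 mm diameter. 124 mm above the bench while the bolt rests on the lip, 116 mm once dropped in, 108 mm after one full turn. The shank below the bar is free, so fingers gripping the bar's long sides from above may reach 20 mm below its centre. Fingers opened by 60 mm or more can turn round the bar without lifting.
- bolt_turn (a joint): angle of the bolt in rad, growing as it turns forward (clockwise from above). It starts somewhere between 0.6 and 1.6, resting on the lip. Turned backward it reaches the end of the lip at 0 and drops at about -0.1; a stop ends backward turning at -0.5. While it is still up on the lip a blunt stop blocks forward turning at about 2.7. Once dropped it may be turned forward to 7.8. Friction about 0.03 Nm; it stays where it is left.
- bolt_lift (a joint): height of the bolt in m: 0 resting on the lip, -0.008 when dropped into the thread, then 0.008 lower for each full turn forward (about -0.016 after one turn). A spring and its weight (together about 8 to 9 N) push it down, so it drops by itself if the fingers only drive it loosely, or when they let go; a firm grip carries it and keeps it from dropping. It cannot be lifted out (at most 4 mm up). If turned forward before it has dropped fully it jams on the thread's end.
- tight_clamp: the other clamp, alike and fixed, its bolt screwed home already: the same T-bar but its centre only 98 mm above the bench. Nothing to do there. Origin: centre of its underside.
- wire_coil: loose flat coil of brass wire, 80 mm across, 9 mm high; origin: centre of its underside; leave alone
- flux_jar: loose closed white jar, 48 mm across, 55 mm high; origin: centre of its underside; leave alone
- ring_mandrel: loose tapered steel rod 190 mm long, up to 25 mm thick, lying; origin: centre of its thick end; leave alone
- hammer: loose hammer 220 mm long, lying; leave alone
- charcoal: loose black charcoal block 90 x 60 x 30 mm; origin: centre of its underside; leave alone
- pin_tin: loose round tin 60 mm across, 35 mm high; origin: centre of its underside; leave alone
- brush: loose brush 170 mm long, lying; leave alone

How it is judged:
On the way, in this order (a step that is already met when the one before it is completed fails the run):
1. the bolt has been turned backward and has dropped into its thread (value of joint bolt_turn below 0 rad and value of joint bolt_lift below -0.006 m), for 0.1 s.
2. the bolt has been turned forward about one turn in its thread (value of joint bolt_turn above 5.2 rad and value of joint bolt_lift below -0.0125 m), for 0.2 s.
At the end, for the whole second after the job is handed in: The bolt, after dropping in at about 0 rad, stands one turn further forward (bolt_turn 5.2 to 6.95 rad) and 12.5 to 19.5 mm below its start (bolt_lift), turning slower than 0.15 rad/s, and the fingers grip its T-bar (over 2 N, grasp point within 30 mm of the bar's centre) through the last second (all of step 2 and value of joint bolt_turn below 6.95 rad and value of joint bolt_lift above -0.0195 m and velocity of joint bolt_turn between -0.15 and 0.15 rad/s and contact force between the fingers and bolt_turn above 2 N and distance between the grasp point and bolt_bar below 0.03 m); the arm keeps its last pose, push and grip.
It fails at once if a loose thing on the bench was moved more than 30 mm (distance of any of wire_coil, flux_jar, ring_mandrel, hammer, charcoal, pin_tin, brush from where it was at the start of the episode above 0.03 m).
It also fails if it takes over 67 s, if anything falls off the work surface, if the arm or the gripper's body presses on something with over 40 N, if the wrist force passes 120 N, or if a joint passes its speed limit or range.

## Robot

A 7-joint arm with a two-finger parallel gripper is mounted at the origin on the work surface. World frame = base frame: x ahead of the robot, y to its left, z up, the work surface at z = 0. Lengths are in m, angles in rad, forces in N, time in s.
With the tool pointing down it reaches from about 0.35 to 0.9 m from the base axis. Payload 8.1 kg.
Tool frame: the origin (TCP) lies on the mounting face of the last link; the fingertips stand 173 mm ahead of it and the grasp point (between the pads) lies 155 mm ahead of it (env.grasp_offset is the distance from the TCP to the grasp point, in m); z points along the fingers, y is the line along which they close (so a half turn about z gives the same grasp; the last joint's range is limited). The gripper opens to 85 mm and grips with 20 to 120 N. Pads are 22 mm wide; open, the fingers measure 114 mm over their backs; the gripper's body (76 mm by 85 mm) begins 54 mm behind the grasp point. The pads swing forward as they close: fully open they stand 13 mm farther back than shut.
Start: joints at [-1.251, 0.434, 0.025, 1.573, -0.012, 1.134, -0.075], TCP at [0.256, 0.57, 0.405] pointing down, gripper open.
Joint ranges: [-2.62, 2.62], [-0.44, 2.09], [-1.27, 1.32], [0.08, 2.57], [-1.32, 4.46], [0.12, 2], [-2.74, 2.74]. Speed limits (rad/s): [2.22, 2.22, 3.01, 3.01, 3.14, 3.14, 3.14].

## Interface

Orientations are given as a rotation vector (axis times angle).
In Python, from station import state, capture, close_job, env gives the robot as it stands. The module is installed in compiled form; this text tells all that it offers.
- The arm moves only by the tool apply_moves, never from a script. Its arguments are lists of equal length, an entry for each row: "dp": the shift along the tool's x, y, z in m, a list of three; "dr": the turn, a rotation vector about the tool's x, y, z in degrees, a list of three; "grip": the closure, from 0 (fully open) to 1 (shut). A call has exactly 5 rows; each row is the pose to reach, as a shift and turn from the pose commanded when the call began, along the tool's axes at that moment; what a row does not reach only later rows make up. A row lasts 1/12 s, in which the tool goes at most 41.7 mm and 7.16 degrees, less where a joint would pass 70% of its speed; a pose out of reach is approached as far as the arm can. A call with a gripper value outside its range is refused whole. The fingers move at their own pace and stop on an object; the grip force is fixed at half the most. Time passes only in rows, so rows that repeat a pose let the fingers close, or fill a call up. It gives the time, the measured TCP pose, the force, the opening and the grip force at its end, in the units of the state.
- state(): the state, without advancing time (a new reading comes with each control period).
- capture(name): name is "scene" or "side" or "wrist"; returns a dict with "color" (480x640x3 uint8, blue, green, red), "fx", "fy", "cx", "cy" (pixels), "R" (3x3) and "t" (3): a world point X has camera coordinates R X + t. Camera axes: x right, y down, z forward; pixel columns grow to the right and rows downward; lengths in m; the calibration is good to about 2 mm. A picture is of the moment at which its call begins. There is no depth.
- close_job(): hands the job in; it is judged then, once.
The state is a dict: "clock": time; "joint_pos": joint angles; "joint_velocities": joint speeds; "joint_efforts": joint torques, N m; "tcp_pos": TCP position; "orientation": TCP orientation; "wrist_force": force on the tool from outside, world axes, zero at the start; "moment": the same for the moment, N m; "finger_gap": finger opening in m; "gripper_force": force on a finger pad.
Only numpy, scipy, OpenCV 4.12 (cv2) and the standard library are available. Lean on these libraries where they do the work, as an engineer would, in place of code of your own. Each camera call takes 0.05 s, during which the arm holds its last target. There are 200 camera calls.

## Working session

There is one attempt and no reset: what is moved stays moved. The work goes in short steps, Python scripts to look and compute and a tool call to move; the robot and the scene stay as the last step left them, time stands still between calls to the robot, and variables do not carry over. Pictures are saved under pics/ and viewed, at most 10 in all, crops included, and the job is handed in when it is done.

Besides the shell and the picture viewer there is one more tool, called after ">>>" as name(argument=value, ...) on one line, values as JSON. apply_moves: Moves the arm, as the interface text tells. Its arguments: {"type":"object","properties":{"dp":{"type":"array"},"dr":{"type":"array"},"grip":{"type":"array"}},"required":["dp","dr","grip"]}

```bash
mkdir -p pics
python3 - <<'E'
from station import state,capture,env
import cv2,numpy as np
for n in("scene","side"):
    c=capture(n);cv2.imwrite(f"pics/{n}0.png",c["color"]);print(n,c["fx"],c["fy"],c["cx"],c["cy"],c["R"],c["t"])
s=state();print(s,env.grasp_offset)
E
```

```text
scene 592.9205243290007 592.9205243290007 322.5017704926891 232.38111172618855 [[ 0.67788085  0.73509905 -0.01034106]
 [ 0.62889391 -0.58711265 -0.50969715]
 [-0.38074926  0.33901051 -0.86029174]] [-0.36022778 -0.32145297  1.72084783]
side 572.847520246264 572.847520246264 315.72358300017163 242.05372053482424 [[ 0.79040276 -0.61243458 -0.01368801]
 [-0.32911646 -0.40569694 -0.8526971 ]
 [ 0.51666801  0.67847909 -0.52222628]] [-0.45464352  0.25732858  0.93519403]
{'clock': 0.1, 'joint_pos': array([-1.2505901 ,  0.43515204,  0.02498083,  1.57400493, -0.01159916,
        1.1339992 , -0.07510435]), 'joint_velocities': array([-0.00031905, -0.00064554, -0.00030495, -0.00193419,  0.00103073,
       -0.00092191, -0.00094314]), 'joint_efforts': array([ 3.12108241e-03, -6.71755385e+01,  1.02804344e+00, -3.16901135e+01,
        1.57398713e-02,  7.31548193e-03, -5.99762006e-05]), 'tcp_pos': array([0.2563965, 0.5697598, 0.4040056]), 'orientation': array([-6.5929433e-01, -3.0714630e+00,  2.2127010e-03]), 'wrist_force': array([ 0.21965494, -0.6275781 , -0.47008648]), 'moment': array([ 0.00875269,  0.01158373, -0.00313586]), 'gripper_force': 0.0, 'finger_gap': 0.08489705905412677} 0.1547
```

View pics/scene0.png

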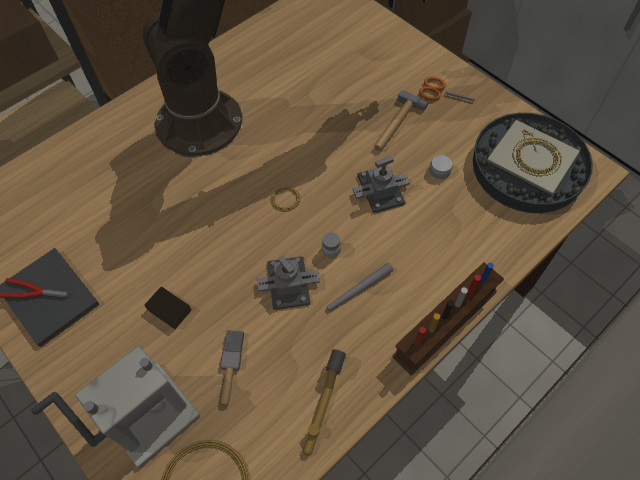

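View pics/side0.png

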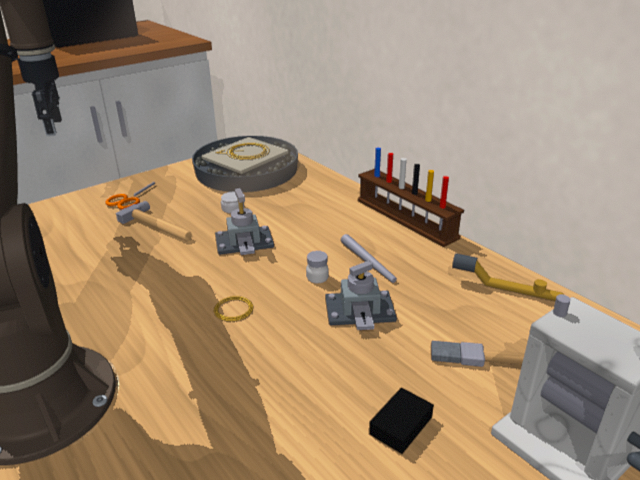

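The higher bolt is on the clamp at about (385,163) in scene and (240,197) in side. I'll zoom in on both.

Run:
```python
import cv2,numpy as np
a=cv2.imread("pics/scene0.png")[145:215,350:420]
b=cv2.imread("pics/side0.png")[185:255,210:280]
cv2.imwrite("pics/z1.png",np.hstack([cv2.resize(x,(400,400),interpolation=cv2.INTER_CUBIC) for x in(a,b)]))
```

```text
(no output)
```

View pics/z1.png

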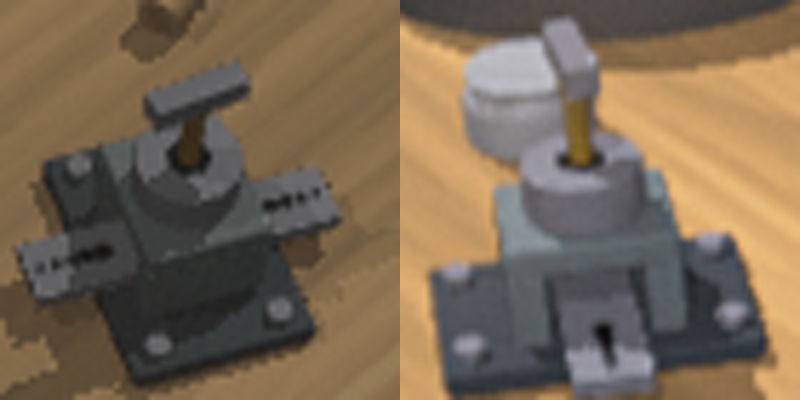

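Scene crop: bar centre is about (384.5,161), with its top-face ends at crop (152,103) and (245,72). The boss top is at crop (190,158). In the side view the bar is at (240,195.5). Nothing is stacked around the bar, and a jar stands nearby.

```bash
cat > h.py <<'E'
import numpy as np,cv2
from scipy.spatial.transform import Rotation as Ro
def onz(c,uv,z):
    R=c["R"];t=c["t"];o=-R.T@t
    d=R.T@np.array([(uv[0]-c["cx"])/c["fx"],(uv[1]-c["cy"])/c["fy"],1]);return o+d*(z-o[2])/d[2]
E
python3 - <<'E'
from h import *
from station import state,capture
k=70/400
a=capture("scene");b=capture("side")
S=lambda u,v:(350+u*k,145+v*k)
D=lambda u,v:(210+(u-400)*k,185+v*k)
print("bar",onz(a,S(197,92),.124),onz(b,D(571,60),.124))
print("boss",onz(a,S(190,158),.078),onz(b,D(582,160),.078))
e=onz(a,S(152,102),.131),onz(a,S(245,72),.131);d=e[1]-e[0];print(e,np.linalg.norm(d),np.degrees(np.arctan2(d[1],d[0])))
e=onz(b,D(557,25),.131),onz(b,D(581,70),.131);d=e[1]-e[0];print(e,np.linalg.norm(d),np.degrees(np.arctan2(d[1],d[0])))
e=onz(a,S(32,275),.02),onz(a,S(335,195),.02);d=e[1]-e[0];print("plate",np.linalg.norm(d),np.degrees(np.arctan2(d[1],d[0])))
print("jar top",onz(a,(441,163),.055))
s=state();R=Ro.from_rotvec(s["orientation"]).as_matrix();print(R.round(3))
E
```

```text
bar [0.52874655 0.21547023 0.124     ] [0.52270592 0.20609536 0.124     ]
boss [0.53040162 0.21450275 0.078     ] [0.52461545 0.20811775 0.078     ]
(array([0.52255102, 0.19303625, 0.131     ]), array([0.53880844, 0.23437057, 0.131     ])) 0.044416543508141615 68.52952666427348
(array([0.52759933, 0.22359162, 0.131     ]), array([0.51443115, 0.18404083, 0.131     ])) 0.04168532575323397 -108.4148571313762
plate 0.14957929599644504 64.52426300278262
jar top [0.6019037  0.36179105 0.055     ]
[[-0.912  0.41  -0.   ]
 [ 0.41   0.912 -0.001]
 [-0.    -0.001 -1.   ]]
```

>>> apply_moves(dp=[[-0.026,-0.0144,0],[-0.052,-0.0288,0],[-0.079,-0.0432,0],[-0.105,-0.0576,0],[-0.131,-0.072,0]], dr=[[0,0,0],[0,0,0],[0,0,0],[0,0,0],[0,0,0]], grip=[0,0,0,0,0])

```text
clock: 0.62
tcp_pos: [0.347, 0.4493, 0.4046]
orientation: [0.659, 3.072, -0.0]
wrist_force: [0.4, 0.8, 0.2]
finger_gap: 0.0856
gripper_force: 0.0
```

>>> apply_moves(dp=[[-0.026,-0.0144,0],[-0.052,-0.0288,0],[-0.079,-0.0432,0],[-0.105,-0.0576,0],[-0.131,-0.072,0]], dr=[[0,0,0],[0,0,0],[0,0,0],[0,0,0],[0,0,0]], grip=[0,0,0,0,0])

```text
clock: 1.03
tcp_pos: [0.437, 0.3298, 0.4047]
orientation: [-0.659, -3.072, 0.0]
wrist_force: [0.6, 0.3, 0.2]
finger_gap: 0.0855
gripper_force: 0.0
```

>>> apply_moves(dp=[[-0.026,-0.0144,0],[-0.052,-0.0288,0],[-0.079,-0.0432,0],[-0.105,-0.0576,0],[-0.131,-0.072,0]], dr=[[0,0,0],[0,0,0],[0,0,0],[0,0,0],[0,0,0]], grip=[0,0,0,0,0])

```text
clock: 1.45
tcp_pos: [0.5269, 0.2103, 0.4047]
orientation: [-0.659, -3.072, 0.0]
wrist_force: [0.0, 0.1, 0.2]
finger_gap: 0.085
gripper_force: 0.0
```

>>> apply_moves(dp=[[0,0,0],[0,0,0],[0,0,0],[0,0,0],[0,0,0]], dr=[[0,0,6],[0,0,12],[0,0,18],[0,0,24],[0,0,29]], grip=[0,0,0,0,0])

```text
clock: 1.87
tcp_pos: [0.5262, 0.2116, 0.4045]
orientation: [-1.415, -2.805, 0.0]
wrist_force: [-0.3, 0.0, -0.4]
finger_gap: 0.0852
gripper_force: 0.0
```

>>> apply_moves(dp=[[0,0,0],[0,0,0],[0,0,0],[0,0,0],[0,0,0]], dr=[[0,0,6],[0,0,12],[0,0,18],[0,0,24],[0,0,29]], grip=[0,0,0,0,0])

```text
clock: 2.28
tcp_pos: [0.5261, 0.2117, 0.4045]
orientation: [-2.072, -2.361, 0.001]
wrist_force: [-0.3, 0.1, -0.1]
finger_gap: 0.0857
gripper_force: 0.0
```

>>> apply_moves(dp=[[0,0,0],[0,0,0],[0,0,0],[0,0,0],[0,0,0]], dr=[[0,0,6],[0,0,12],[0,0,18],[0,0,24],[0,0,29]], grip=[0.3,0.3,0.3,0.3,0.3])

```text
clock: 2.7
tcp_pos: [0.5261, 0.2117, 0.4046]
orientation: [-2.597, -1.767, 0.0]
wrist_force: [0.5, 0.5, 0.5]
finger_gap: 0.0598
gripper_force: 0.0
```

Run:
```python
from h import *
from station import state,capture
s=state();print(s["clock"],s["joint_pos"].round(3),s["tcp_pos"],s["finger_gap"],s["wrist_force"])
R=Ro.from_rotvec(s["orientation"]).as_matrix();print(R.round(3))
c=capture("wrist");cv2.imwrite("pics/w1.png",c["color"])
for p in([.527,.211,.124],[.527,.211,.078]):
    q=c["R"]@p+c["t"];print(q,c["fx"]*q[0]/q[2]+c["cx"],c["fy"]*q[1]/q[2]+c["cy"])
```

```text
2.7 [-0.844  0.358  0.499  1.748 -0.191  1.084 -0.658] [0.52611273 0.21171915 0.40457801] 0.05980874587374498 [0.51145912 0.51767138 0.48838615]
[[ 0.367  0.93  -0.   ]
 [ 0.93  -0.367 -0.   ]
 [-0.    -0.    -1.   ]]
[ 0.00118102 -0.00124998  0.2604868 ] 318.98810834615455 240.7593089651182
[ 0.00121213 -0.01396877  0.30469349] 318.75191676708596 223.3127007570695
```

View pics/w1.png

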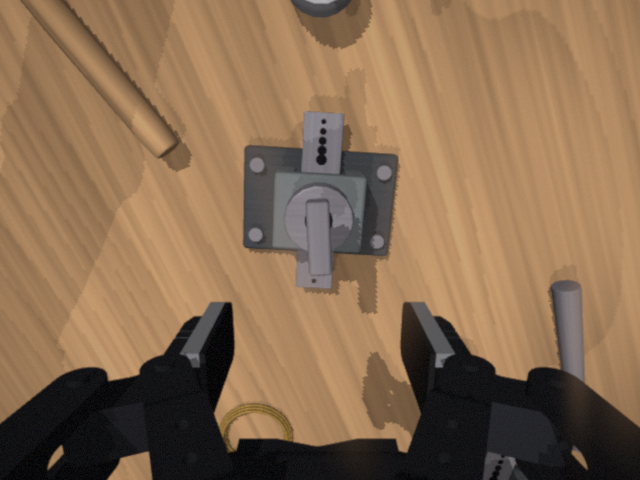

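Wrist view: the bar's top face runs from (317,201) to (319,274), and the boss top is centred at about (320,219).

Run:
```python
from h import *
from station import capture
c=capture("wrist");I=c["color"];cv2.imwrite("pics/w1z.png",cv2.resize(I[170:300,250:400],(750,650)[:2] if 0 else (690,598),interpolation=cv2.INTER_CUBIC))
print(c["fx"])
a,b=onz(c,(317,201),.131),onz(c,(319,274),.131);d=b-a
print((a+b)/2,np.linalg.norm(d),np.degrees(np.arctan2(d[1],d[0])),onz(c,(320,219),.078))
```

```text
425.0428790675782
[0.52767568 0.21451546 0.131     ] 0.045025992026644826 -110.30938985661831 [0.52895257 0.21370704 0.078     ]
```

View pics/w1z.png

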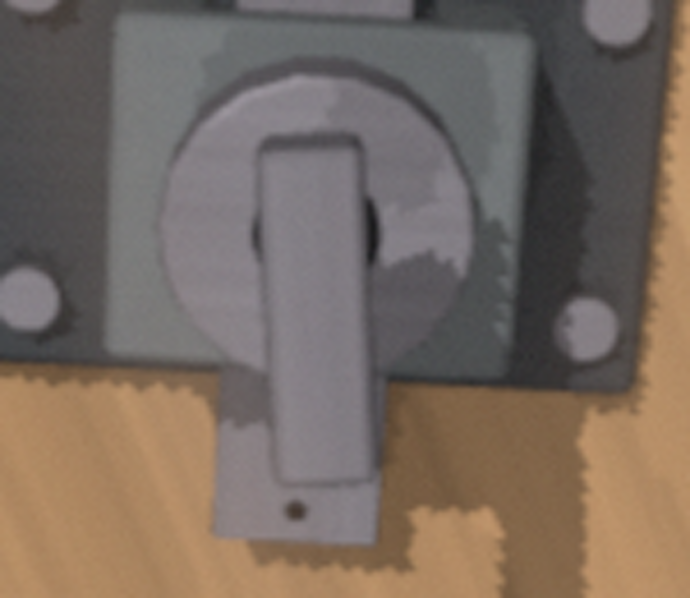

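>>> apply_moves(dp=[[0.0028,0.0009,0.025],[0.0028,0.0009,0.05],[0.0028,0.0009,0.076],[0.0028,0.0009,0.101],[0.0028,0.0009,0.126]], dr=[[0,0,0],[0,0,0],[0,0,0],[0,0,0],[0,0,0]], grip=[0.3,0.3,0.3,0.3,0.3])

```text
clock: 3.22
tcp_pos: [0.5279, 0.2141, 0.2776]
orientation: [-2.589, -1.779, -0.0]
wrist_force: [0.4, 0.6, -0.6]
finger_gap: 0.0594
gripper_force: 0.0
```

>>> apply_moves(dp=[[0,0,0],[0,0,0],[0,0,0],[0,0,0],[0,0,0]], dr=[[0,0,0],[0,0,0],[0,0,0],[0,0,0],[0,0,0]], grip=[0.5,0.7,0.765,0.765,0.765])

```text
clock: 3.63
tcp_pos: [0.5286, 0.2142, 0.2803]
orientation: [2.592, 1.775, 0.004]
wrist_force: [0.3, 0.0, 0.5]
finger_gap: 0.0202
gripper_force: 0.0
```

Run:
```python
from h import *
from station import state,capture
s=state();print(s["clock"],s["joint_pos"].round(3),s["tcp_pos"],s["finger_gap"],s["wrist_force"],s["moment"])
W=capture("wrist")["color"][200:480,160:480];S=capture("side")["color"][130:270,180:340]
cv2.imwrite("pics/c1.png",np.hstack([cv2.resize(W,(400,350)),cv2.resize(S,(400,350))]))
```

```text
3.6333 [-0.79   0.503  0.437  1.878 -0.284  0.819 -0.575] [0.52863314 0.21416604 0.28029397] 0.020235331847472296 [0.33925085 0.04380015 0.45062561] [-0.00395831  0.02639576 -0.0383056 ]
```

View pics/c1.png

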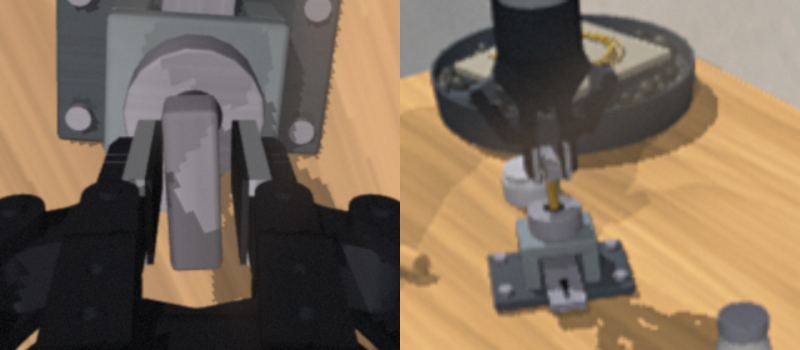

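The bar sits between the open pads with clearance on both sides. Next I drive it backward loosely.

>>> apply_moves(dp=[[0,0,0],[0,0,0],[0,0,0],[0,0,0],[0,0,0]], dr=[[0,0,-6],[0,0,-12],[0,0,-18],[0,0,-24],[0,0,-30]], grip=[0.765,0.765,0.765,0.765,0.765])

```text
clock: 4.15
tcp_pos: [0.5277, 0.2145, 0.279]
orientation: [-2.038, -2.39, -0.0]
wrist_force: [-3.0, 0.8, 2.3]
finger_gap: 0.0201
gripper_force: 7.7
```

>>> apply_moves(dp=[[0,0,0],[0,0,0],[0,0,0],[0,0,0],[0,0,0]], dr=[[0,0,-5],[0,0,-10],[0,0,-15],[0,0,-20],[0,0,-20]], grip=[0.765,0.765,0.765,0.765,0.765])

```text
clock: 4.57
tcp_pos: [0.5275, 0.2143, 0.2791]
orientation: [-1.593, -2.706, -0.0]
wrist_force: [-3.0, 1.5, 1.0]
finger_gap: 0.0201
gripper_force: 2.4
```

```bash
cat >> h.py <<'E'
def look(name):
    from station import state,capture
    s=state();R=Ro.from_rotvec(s["orientation"]).as_matrix()
    print(s["clock"],s["joint_pos"].round(2),s["tcp_pos"].round(4),s["finger_gap"].round(4),s["gripper_force"],s["wrist_force"].round(1),s["moment"].round(3),"thy",np.degrees(np.arctan2(R[1,1],R[0,1])).round(1))
    W=capture("wrist")["color"][200:480,160:480];S=capture("side")["color"][150:250,200:300]
    cv2.imwrite(f"pics/{name}.png",np.hstack([cv2.resize(W,(400,350)),cv2.resize(S,(400,350))]))
E
python3 -c "from h import *;look('c2')"
```

```text
Traceback (most recent call last):
  File "h.py", line 9, in look
    print(s["clock"],s["joint_pos"].round(2),s["tcp_pos"].round(4),s["finger_gap"].round(4),s["gripper_force"],s["wrist_force"].round(1),s["moment"].round(3),"thy",np.degrees(np.arctan2(R[1,1],R[0,1])).round(1))
                                                                   ^^^^^^^^^^^^^^^^^^^^^
AttributeError: 'float' object has no attribute 'round'
```

>>> apply_moves(dp=[[0,0,0],[0,0,0],[0,0,0],[0,0,0],[0,0,0]], dr=[[0,0,-5],[0,0,-10],[0,0,-15],[0,0,-20],[0,0,-20]], grip=[0.765,0.765,0.765,0.765,0.765])

```text
clock: 4.98
tcp_pos: [0.5276, 0.2139, 0.2791]
orientation: [-1.103, -2.941, 0.0]
wrist_force: [-2.4, -0.6, -0.1]
finger_gap: 0.02
gripper_force: 0.7
```

```bash
sed -i 's/s\["finger_gap"\].round(4)/round(s["finger_gap"],4)/' h.py
python3 -c "from h import *;look('c2')"
```

```text
4.9833 [-0.55  0.48  0.1   1.86 -0.07  0.81  0.44] [0.5276 0.2139 0.2791] 0.02 0.736994685139507 [-2.4 -0.6 -0.1] [-0.02   0.384 -0.008] thy 48.9
```

View pics/c2.png

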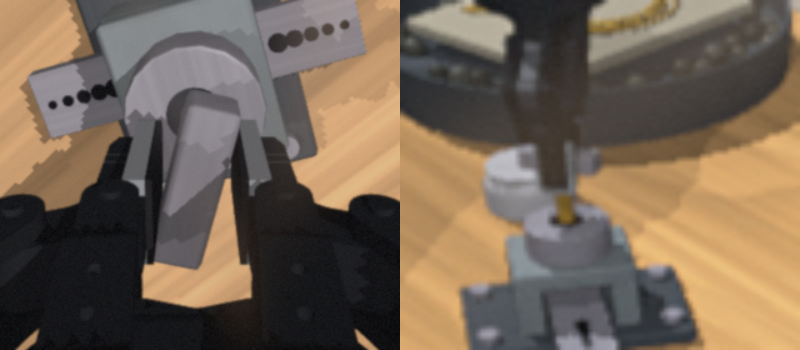

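Loose drive is working; the bar lags about 13° behind the pads, as expected. I'll continue in smaller steps and watch the forces for the stop.

>>> apply_moves(dp=[[0,0,0],[0,0,0],[0,0,0],[0,0,0],[0,0,0]], dr=[[0,0,-3],[0,0,-6],[0,0,-9],[0,0,-12],[0,0,-12]], grip=[0.765,0.765,0.765,0.765,0.765])

```text
clock: 5.5
tcp_pos: [0.5275, 0.2136, 0.2787]
orientation: [-0.793, -3.038, 0.002]
wrist_force: [-5.3, -2.5, 3.6]
finger_gap: 0.0199
gripper_force: 4.9
```

```bash
python3 -c "from h import *;look('c3')"
```

```text
5.5 [-0.51  0.48  0.05  1.86 -0.03  0.81  0.61] [0.5275 0.2136 0.2787] 0.0199 4.949527066200972 [-5.3 -2.5  3.6] [-0.413  1.124 -0.17 ] thy 60.7
```

>>> apply_moves(dp=[[0,0,0],[0,0,0],[0,0,0],[0,0,0],[0,0,0]], dr=[[0,0,-3],[0,0,-6],[0,0,-9],[0,0,-9],[0,0,-9]], grip=[0.765,0.765,0.765,0.765,0.765])

```text
clock: 6.02
tcp_pos: [0.5276, 0.2135, 0.2787]
orientation: [-0.557, -3.091, 0.002]
wrist_force: [-5.4, -3.0, 3.9]
finger_gap: 0.0202
gripper_force: 3.3
```

```bash
python3 -c "from h import *;look('c4')
a=cv2.imread('pics/c3.png');b=cv2.imread('pics/c4.png');cv2.imwrite('pics/c34.png',cv2.resize(np.vstack([a,b]),None,fx=.85,fy=.85))"
```

```text
6.0167 [-0.49  0.48  0.01  1.85 -0.01  0.81  0.74] [0.5276 0.2135 0.2787] 0.0202 3.250531494850293 [-5.4 -3.   3.9] [-0.454  1.077 -0.133] thy 69.6
```

View pics/c34.png

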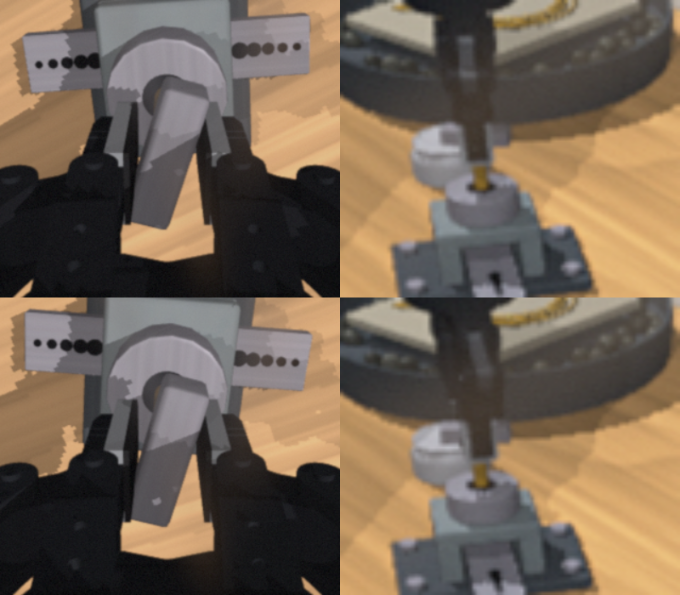

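The bar is still rotating with the pads, about 76° so far. No clear drop yet, so I'll keep going.

>>> apply_moves(dp=[[0,0,0],[0,0,0],[0,0,0],[0,0,0],[0,0,0]], dr=[[0,0,-3],[0,0,-6],[0,0,-9],[0,0,-9],[0,0,-9]], grip=[0.765,0.765,0.765,0.765,0.765])

```text
clock: 6.53
tcp_pos: [0.5285, 0.2139, 0.2788]
orientation: [0.314, 3.125, 0.001]
wrist_force: [-0.2, -1.1, -0.8]
finger_gap: 0.0202
gripper_force: 0.3
```

```bash
python3 -c "from h import *;look('c5')"
```

```text
6.5333 [-0.46  0.48 -0.03  1.85  0.02  0.81  0.87] [0.5285 0.2139 0.2788] 0.0202 0.2978690271265805 [-0.2 -1.1 -0.8] [-0.108  0.044  0.051] thy 78.5
```

>>> apply_moves(dp=[[0,0,0],[0,0,0],[0,0,0],[0,0,0],[0,0,0]], dr=[[0,0,-3],[0,0,-6],[0,0,-9],[0,0,-9],[0,0,-9]], grip=[0.765,0.765,0.765,0.765,0.765])

```text
clock: 7.05
tcp_pos: [0.5278, 0.2133, 0.2786]
orientation: [-0.067, -3.14, 0.002]
wrist_force: [-3.1, -5.0, 1.5]
finger_gap: 0.0199
gripper_force: 2.7
```

```bash
python3 -c "from h import *;look('c6')"
```

```text
7.05 [-0.43  0.48 -0.07  1.85  0.05  0.81  1.01] [0.5278 0.2133 0.2786] 0.0199 2.721752288925927 [-3.1 -5.   1.5] [-0.901  0.711 -0.065] thy 87.6
```

>>> apply_moves(dp=[[0,0,0],[0,0,0],[0,0,0],[0,0,0],[0,0,0]], dr=[[0,0,-3],[0,0,-6],[0,0,-8],[0,0,-8],[0,0,-8]], grip=[0.765,0.765,0.765,0.765,0.765])

```text
clock: 7.57
tcp_pos: [0.5278, 0.2133, 0.2786]
orientation: [0.153, -3.137, 0.002]
wrist_force: [-3.3, -4.4, 3.7]
finger_gap: 0.0205
gripper_force: 4.2
```

```bash
python3 -c "from h import *;look('c7')
L=[cv2.imread(f'pics/c{i}.png') for i in (2,4,5,7)]
W=[x[50:300,100:300] for x in L];S=[cv2.resize(x[100:300,500:660],(200,250)) for x in L]
cv2.imwrite('pics/m.png',np.vstack([np.hstack(W),np.hstack(S)]))"
```

```text
7.5667 [-0.4   0.49 -0.11  1.85  0.07  0.82  1.12] [0.5278 0.2133 0.2786] 0.0205 4.220237550325692 [-3.3 -4.4  3.7] [-1.002  0.762 -0.159] thy 95.6
```

View pics/m.png

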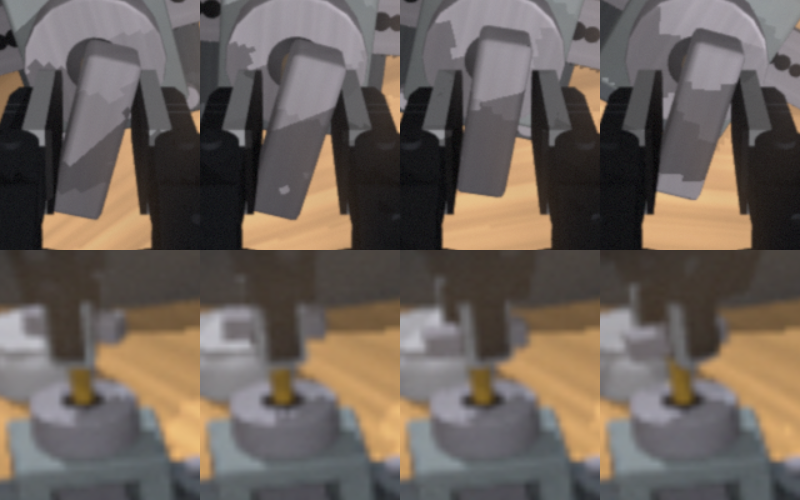

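The drop shows clearly between frames 2 and 3: the bar is lower in both views. Next I lower 12 mm and drive forward, still loosely.

>>> apply_moves(dp=[[0,0,0],[0,0,0.004],[0,0,0.008],[0,0,0.012],[0,0,0.012]], dr=[[0,0,4],[0,0,8],[0,0,12],[0,0,12],[0,0,12]], grip=[0.765,0.765,0.765,0.765,0.765])

```text
clock: 8.08
tcp_pos: [0.528, 0.2144, 0.2661]
orientation: [-0.169, -3.137, -0.0]
wrist_force: [0.3, -0.2, -0.0]
finger_gap: 0.0205
gripper_force: 0.0
```

>>> apply_moves(dp=[[0,0,0],[0,0,0],[0,0,0],[0,0,0],[0,0,0]], dr=[[0,0,5],[0,0,10],[0,0,15],[0,0,20],[0,0,25]], grip=[0.765,0.765,0.765,0.765,0.765])

```text
clock: 8.5
tcp_pos: [0.5287, 0.213, 0.2668]
orientation: [0.851, 3.023, -0.001]
wrist_force: [1.8, -4.4, -0.7]
finger_gap: 0.0202
gripper_force: 3.5
```

>>> apply_moves(dp=[[0,0,0],[0,0,0],[0,0,0],[0,0,0],[0,0,0]], dr=[[0,0,5],[0,0,10],[0,0,15],[0,0,20],[0,0,25]], grip=[0.765,0.765,0.765,0.765,0.765])

```text
clock: 8.92
tcp_pos: [0.5285, 0.2127, 0.2667]
orientation: [1.485, 2.767, -0.002]
wrist_force: [0.1, -5.6, -0.7]
finger_gap: 0.0201
gripper_force: 4.4
```

```bash
python3 -c "from h import *;look('d1')"
```

```text
8.9167 [-0.61  0.5   0.18  1.87 -0.12  0.78  0.22] [0.5285 0.2127 0.2667] 0.0201 4.433509027585387 [ 0.1 -5.6 -0.7] [-1.185 -0.147  0.14 ] thy 33.6
```

>>> apply_moves(dp=[[0,0,0],[0,0,0],[0,0,0],[0,0,0],[0,0,0]], dr=[[0,0,6],[0,0,12],[0,0,18],[0,0,24],[0,0,30]], grip=[0.765,0.765,0.765,0.765,0.765])

```text
clock: 9.43
tcp_pos: [0.5279, 0.2129, 0.2665]
orientation: [2.151, 2.289, -0.003]
wrist_force: [-1.3, -4.2, -1.7]
finger_gap: 0.02
gripper_force: 2.3
```

>>> apply_moves(dp=[[0,0,0],[0,0,0],[0,0,0],[0,0,0],[0,0,0]], dr=[[0,0,6],[0,0,12],[0,0,18],[0,0,24],[0,0,30]], grip=[0.765,0.765,0.765,0.765,0.765])

```text
clock: 9.85
tcp_pos: [0.5278, 0.2133, 0.2664]
orientation: [2.67, 1.655, -0.003]
wrist_force: [-1.6, -4.8, -4.1]
finger_gap: 0.0202
gripper_force: 4.3
```

>>> apply_moves(dp=[[0,0,0],[0,0,0],[0,0,0],[0,0,0],[0,0,0]], dr=[[0,0,6],[0,0,12],[0,0,18],[0,0,24],[0,0,30]], grip=[0.765,0.765,0.765,0.765,0.765])

```text
clock: 10.27
tcp_pos: [0.5279, 0.2135, 0.2664]
orientation: [3.007, 0.907, -0.002]
wrist_force: [-0.3, -4.1, -0.9]
finger_gap: 0.0202
gripper_force: 6.4
```

```bash
python3 -c "from h import *;look('d2')"
```

```text
10.2667 [-0.91  0.56  0.61  1.9  -0.43  0.82 -1.05] [0.5279 0.2135 0.2664] 0.0202 6.42111249268055 [-0.3 -4.1 -0.9] [-0.868  0.193  0.135] thy -56.4
```

Smooth so far. I'll finish the first leg to about -115°, then open and turn back 190°.

>>> apply_moves(dp=[[0,0,0],[0,0,0],[0,0,0],[0,0,0],[0,0,0]], dr=[[0,0,6],[0,0,12],[0,0,18],[0,0,24],[0,0,30]], grip=[0.765,0.765,0.765,0.765,0.765])

```text
clock: 10.78
tcp_pos: [0.5282, 0.2135, 0.2667]
orientation: [3.139, 0.101, 0.0]
wrist_force: [-0.8, -4.6, 0.6]
finger_gap: 0.0203
gripper_force: 6.6
```

>>> apply_moves(dp=[[0,0,0],[0,0,0],[0,0,0],[0,0,0],[0,0,0]], dr=[[0,0,6],[0,0,12],[0,0,18],[0,0,24],[0,0,29]], grip=[0.765,0.765,0.765,0.765,0.765])

```text
clock: 11.2
tcp_pos: [0.5282, 0.2132, 0.2667]
orientation: [3.064, -0.688, 0.0]
wrist_force: [-0.4, -5.1, 1.6]
finger_gap: 0.0197
gripper_force: 6.2
```

```bash
python3 -c "from h import *;look('d3')"
```

```text
11.2 [-1.07  0.65  0.9   1.91 -0.65  0.9  -1.86] [0.5282 0.2132 0.2667] 0.0197 6.24588648788631 [-0.4 -5.1  1.6] [-1.165  0.208  0.201] thy -115.3
```

>>> apply_moves(dp=[[0,0,0],[0,0,0],[0,0,0],[0,0,0],[0,0,0]], dr=[[0,0,-5],[0,0,-10],[0,0,-13],[0,0,-13],[0,0,-13]], grip=[0.5,0.2,0.2,0.2,0.2])

```text
clock: 11.72
tcp_pos: [0.5282, 0.2144, 0.2668]
orientation: [-3.123, 0.333, -0.0]
wrist_force: [-0.9, 0.6, -0.3]
finger_gap: 0.0683
gripper_force: 0.0
```

>>> apply_moves(dp=[[0,0,0],[0,0,0],[0,0,0],[0,0,0],[0,0,0]], dr=[[0,0,-6],[0,0,-12],[0,0,-18],[0,0,-24],[0,0,-30]], grip=[0.2,0.2,0.2,0.2,0.2])

```text
clock: 12.13
tcp_pos: [0.5281, 0.2143, 0.2667]
orientation: [-3.102, -0.493, -0.0]
wrist_force: [0.7, -0.4, 0.3]
finger_gap: 0.0685
gripper_force: 0.0
```

>>> apply_moves(dp=[[0,0,0],[0,0,0],[0,0,0],[0,0,0],[0,0,0]], dr=[[0,0,-6],[0,0,-12],[0,0,-18],[0,0,-24],[0,0,-30]], grip=[0.2,0.2,0.2,0.2,0.2])

```text
clock: 12.55
tcp_pos: [0.5281, 0.2143, 0.2667]
orientation: [-2.869, -1.279, -0.0]
wrist_force: [-0.1, -0.2, 0.4]
finger_gap: 0.0682
gripper_force: 0.0
```

>>> apply_moves(dp=[[0,0,0],[0,0,0],[0,0,0],[0,0,0],[0,0,0]], dr=[[0,0,-6],[0,0,-12],[0,0,-18],[0,0,-24],[0,0,-30]], grip=[0.2,0.2,0.2,0.2,0.2])

```text
clock: 12.97
tcp_pos: [0.5281, 0.2142, 0.2667]
orientation: [-2.441, -1.978, -0.0]
wrist_force: [0.7, 0.1, -0.5]
finger_gap: 0.0684
gripper_force: 0.0
```

>>> apply_moves(dp=[[0,0,0],[0,0,0],[0,0,0],[0,0,0],[0,0,0]], dr=[[0,0,-6],[0,0,-12],[0,0,-18],[0,0,-24],[0,0,-30]], grip=[0.2,0.2,0.2,0.2,0.2])

```text
clock: 13.38
tcp_pos: [0.5281, 0.2142, 0.2667]
orientation: [-1.846, -2.542, -0.0]
wrist_force: [0.4, -0.7, 0.8]
finger_gap: 0.0683
gripper_force: 0.0
```

>>> apply_moves(dp=[[0,0,0],[0,0,0],[0,0,0],[0,0,0],[0,0,0]], dr=[[0,0,-6],[0,0,-12],[0,0,-18],[0,0,-24],[0,0,-30]], grip=[0.2,0.2,0.2,0.2,0.2])

```text
clock: 13.8
tcp_pos: [0.5282, 0.2141, 0.2667]
orientation: [-1.125, -2.933, -0.0]
wrist_force: [0.6, 0.1, -0.0]
finger_gap: 0.0686
gripper_force: 0.0
```

>>> apply_moves(dp=[[0,0,0],[0,0,0],[0,0,0],[0,0,0],[0,0,0]], dr=[[0,0,-6],[0,0,-12],[0,0,-18],[0,0,-24],[0,0,-30]], grip=[0.2,0.2,0.2,0.2,0.2])

```text
clock: 14.22
tcp_pos: [0.5281, 0.2141, 0.2666]
orientation: [-0.328, -3.124, -0.0]
wrist_force: [0.2, -0.4, 0.1]
finger_gap: 0.0683
gripper_force: 0.0
```

```bash
python3 -c "from h import *;look('d4')
L=[cv2.imread(f'pics/d{i}.png') for i in (3,4)]
cv2.imwrite('pics/m2.png',cv2.resize(np.vstack(L),None,fx=.85,fy=.85))"
```

```text
14.2167 [-0.46  0.5  -0.03  1.86  0.02  0.78  0.86] [0.5281 0.2141 0.2666] 0.0683 0.0 [ 0.2 -0.4  0.1] [0.026 0.011 0.043] thy 78.0
```

View pics/m2.png

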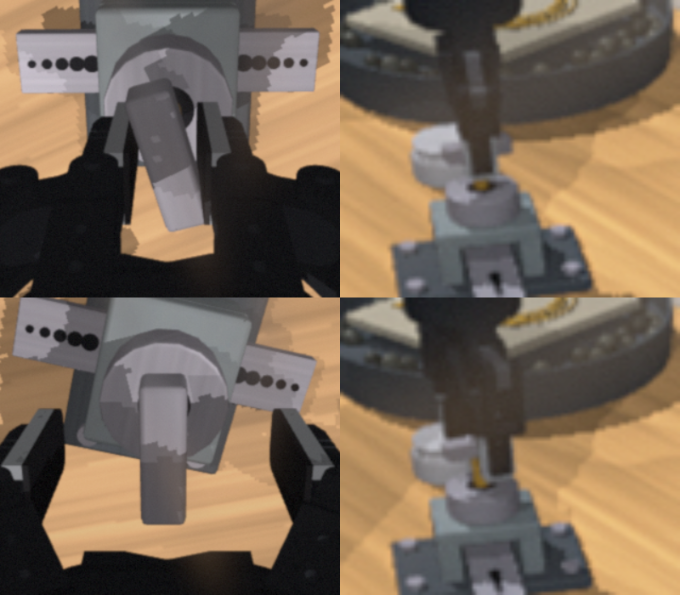

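Frame 2 shows the bar aligned between the open pads and clear of them. Re-close loosely and drive the second leg.

>>> apply_moves(dp=[[0,0,0],[0,0,0],[0,0,0],[0,0,0],[0,0,0]], dr=[[0,0,0],[0,0,0],[0,0,0],[0,0,0],[0,0,0]], grip=[0.5,0.7,0.765,0.765,0.765])

```text
clock: 14.73
tcp_pos: [0.528, 0.2141, 0.2667]
orientation: [0.336, 3.124, -0.0]
wrist_force: [-0.4, -1.5, 0.1]
finger_gap: 0.0198
gripper_force: 0.0
```

>>> apply_moves(dp=[[0,0,0],[0,0,0],[0,0,0],[0,0,0],[0,0,0]], dr=[[0,0,6],[0,0,12],[0,0,18],[0,0,24],[0,0,30]], grip=[0.765,0.765,0.765,0.765,0.765])

```text
clock: 15.15
tcp_pos: [0.5282, 0.2129, 0.2666]
orientation: [1.141, 2.926, -0.002]
wrist_force: [1.4, -3.3, -2.3]
finger_gap: 0.0198
gripper_force: 5.6
```

>>> apply_moves(dp=[[0,0,0],[0,0,0],[0,0,0],[0,0,0],[0,0,0]], dr=[[0,0,6],[0,0,12],[0,0,18],[0,0,24],[0,0,30]], grip=[0.765,0.765,0.765,0.765,0.765])

```text
clock: 15.57
tcp_pos: [0.5279, 0.2129, 0.2665]
orientation: [1.859, 2.532, -0.003]
wrist_force: [-1.2, -5.0, 4.3]
finger_gap: 0.0199
gripper_force: 7.8
```

>>> apply_moves(dp=[[0,0,0],[0,0,0],[0,0,0],[0,0,0],[0,0,0]], dr=[[0,0,6],[0,0,12],[0,0,18],[0,0,24],[0,0,30]], grip=[0.765,0.765,0.765,0.765,0.765])

```text
clock: 15.98
tcp_pos: [0.5277, 0.213, 0.2667]
orientation: [2.451, 1.965, -0.003]
wrist_force: [-2.4, -4.3, 4.8]
finger_gap: 0.0202
gripper_force: 8.7
```

>>> apply_moves(dp=[[0,0,0],[0,0,0],[0,0,0],[0,0,0],[0,0,0]], dr=[[0,0,6],[0,0,12],[0,0,18],[0,0,24],[0,0,30]], grip=[0.765,0.765,0.765,0.765,0.765])

```text
clock: 16.4
tcp_pos: [0.5277, 0.2133, 0.2668]
orientation: [2.876, 1.264, -0.002]
wrist_force: [-2.5, -4.4, 3.0]
finger_gap: 0.0202
gripper_force: 8.2
```

>>> apply_moves(dp=[[0,0,0],[0,0,0],[0,0,0],[0,0,0],[0,0,0]], dr=[[0,0,6],[0,0,12],[0,0,18],[0,0,24],[0,0,30]], grip=[0.765,0.765,0.765,0.765,0.765])

```text
clock: 16.82
tcp_pos: [0.5279, 0.2135, 0.2669]
orientation: [3.105, 0.476, -0.001]
wrist_force: [0.7, -2.7, 1.1]
finger_gap: 0.02
gripper_force: 3.2
```

```bash
python3 -c "from h import *;look('e1')"
```

```text
16.8167 [-0.95  0.57  0.69  1.9  -0.48  0.84 -1.27] [0.5279 0.2135 0.2669] 0.02 3.1556845433078706 [ 0.7 -2.7  1.1] [-0.543 -0.07   0.023] thy -72.6
```

>>> apply_moves(dp=[[0,0,0],[0,0,0],[0,0,0],[0,0,0],[0,0,0]], dr=[[0,0,6],[0,0,12],[0,0,18],[0,0,24],[0,0,30]], grip=[0.765,0.765,0.765,0.765,0.765])

```text
clock: 17.33
tcp_pos: [0.5281, 0.2134, 0.2666]
orientation: [3.122, -0.337, 0.001]
wrist_force: [0.4, -4.7, -3.6]
finger_gap: 0.0202
gripper_force: 2.3
```

>>> apply_moves(dp=[[0,0,0],[0,0,0],[0,0,0],[0,0,0],[0,0,0]], dr=[[0,0,5],[0,0,10],[0,0,15],[0,0,20],[0,0,20]], grip=[0.765,0.765,0.765,0.765,0.765])

```text
clock: 17.75
tcp_pos: [0.528, 0.2135, 0.2663]
orientation: [3.016, -0.874, 0.001]
wrist_force: [0.8, -2.4, -1.9]
finger_gap: 0.0202
gripper_force: 1.2
```

>>> apply_moves(dp=[[0,0,0],[0,0,0],[0,0,0],[0,0,0],[0,0,0]], dr=[[0,0,-5],[0,0,-10],[0,0,-14],[0,0,-14],[0,0,-14]], grip=[0.765,0.765,0.765,0.765,0.765])

```text
clock: 18.17
tcp_pos: [0.5281, 0.2143, 0.2669]
orientation: [-3.101, 0.495, 0.0]
wrist_force: [0.1, -0.0, 0.6]
finger_gap: 0.0201
gripper_force: 0.0
```

```bash
python3 -c "
from h import *;look('e2')
# lengths of bar in wrist picture, by straight bright edges
W=cv2.imread('pics/e2.png')[:,:400];g=cv2.GaussianBlur(cv2.cvtColor(W,cv2.COLOR_BGR2GRAY),(3,3),0)
for x in sorted(cv2.createLineSegmentDetector().detect(g[80:290,140:270])[0][:,0].tolist(),key=lambda l:-np.hypot(l[2]-l[0],l[3]-l[1]))[:8]:
    print(np.round([x[0]+140,x[1]+80,x[2]+140,x[3]+80]),round(float(np.degrees(np.arctan2(x[2]-x[0],x[3]-x[1]))),1))
"
```

```text
18.1667 [-1.05  0.63  0.86  1.91 -0.62  0.89 -1.76] [0.5281 0.2143 0.2669] 0.0201 0.0 [ 0.1 -0.   0.6] [-0.026  0.016 -0.008] thy -108.2
[162. 121. 162. 192.] 0.1
[161. 192. 153. 262.] -6.6
[175. 253. 175. 193.] 179.7
[229. 199. 228. 256.] -0.8
[145. 176. 154. 123.] 169.6
[238. 123. 248. 175.] 10.7
[239. 263. 234. 213.] -174.0
[176. 187. 175. 143.] -179.5
```

The bar edges are parallel to the pads (about 0°), so close firmly.

>>> apply_moves(dp=[[0,0,0],[0,0,0],[0,0,0],[0,0,0],[0,0,0]], dr=[[0,0,0],[0,0,0],[0,0,0],[0,0,0],[0,0,0]], grip=[0.8,0.85,0.9,0.95,1.0])

```text
clock: 18.68
tcp_pos: [0.5278, 0.2132, 0.2667]
orientation: [3.101, -0.499, -0.001]
wrist_force: [-3.6, -4.4, 3.9]
finger_gap: 0.0131
gripper_force: 59.9
```

>>> apply_moves(dp=[[0,0,0],[0,0,0],[0,0,0],[0,0,0],[0,0,0]], dr=[[0,0,0],[0,0,0],[0,0,0],[0,0,0],[0,0,0]], grip=[1.0,1.0,1.0,1.0,1.0])

```text
clock: 19.1
tcp_pos: [0.5278, 0.2132, 0.2667]
orientation: [3.101, -0.499, -0.001]
wrist_force: [-3.2, -3.8, 3.8]
finger_gap: 0.0128
gripper_force: 59.9
```

```bash
python3 -c "
from h import *;look('f1')
# shank check: brass pixel rows (side view) before / after
for n in ('c1','c4','c7','d4','e2','f1'):
    I=cv2.imread(f'pics/{n}.png')[:,400:]
    if n=='c1': continue
    h=cv2.cvtColor(I,cv2.COLOR_BGR2HSV)[100:260,130:210];m=cv2.inRange(h,(15,120,50),(30,255,255));r,c=np.nonzero(m);print(n,len(r),r.min()+100 if len(r) else 0,r.max()+100 if len(r) else 0)
"
```

```text
19.1 [-1.06  0.63  0.87  1.91 -0.62  0.89 -1.77] [0.5278 0.2132 0.2667] 0.0128 59.93725776672363 [-3.2 -3.8  3.8] [-0.947  0.576 -0.042] thy -108.3
c4 1050 151 223
c7 972 159 223
d4 363 165 223
e2 526 152 223
f1 536 153 223
```

```bash
python3 -c "
from h import *
from station import capture,state
c=capture('wrist');g=cv2.cvtColor(c['color'],cv2.COLOR_BGR2GRAY)
for l in cv2.createLineSegmentDetector().detect(g[240:430,270:360])[0][:,0]:
    if np.hypot(l[2]-l[0],l[3]-l[1])>12: print('line',np.round(l+[270,240,270,240],1))
R=Ro.from_rotvec(state()['orientation']).as_matrix();x=R[:,0]
for z in (.107,.115,.123):
  for sx in(-1,1):
    o=[]
    for sy in(-1,1):
      q=c['R']@(np.array([.5283,.214,z])+sx*.023*x+sy*.007*R[:,1])+c['t'];o+=[round(c['fx']*q[0]/q[2]+c['cx'],1),round(c['fy']*q[1]/q[2]+c['cy'],1)]
    print(z,sx,o)
"
```

```text
line [288.2 399.4 286.2 428.3]
line [297.8 315.6 296.2 409.4]
line [347.6 428.3 345.6 401.9]
line [337.7 410.6 335.3 369.2]
line [338.3 246.4 313.1 243.5]
line [280.3 343.9 285.9 356.2]
line [277.8 307.9 279.9 295.7]
line [288.  354.2 291.9 310.5]
line [292.2 309.4 294.6 290.5]
line [353.7 254.1 335.  246.5]
line [336.  368.2 337.2 315.7]
line [340.9 300.6 346.1 354.3]
line [284.8 251.1 269.9 264.9]
line [294.6 289.4 297.1 271.7]
line [303.7 245.  285.2 252. ]
line [276.6 311.6 270.7 340.6]
line [338.3 316.9 338.1 294.4]
line [333.5 361.8 310.  369. ]
line [335.6 406.6 298.1 406.8]
line [269.4 254.4 284.6 239.6]
line [318.1 268.1 336.9 269. ]
line [337.8 271.6 340.9 293.1]
line [296.5 294.4 296.1 315.6]
line [348.6 240.  358.8 247.1]
line [336.9 281.5 323.1 280.7]
0.107 -1 [np.float64(294.9), np.float64(393.9), np.float64(334.5), np.float64(393.9)]
0.107 1 [np.float64(292.9), np.float64(271.6), np.float64(336.0), np.float64(271.6)]
0.115 -1 [np.float64(293.8), np.float64(408.7), np.float64(335.4), np.float64(408.7)]
0.115 1 [np.float64(291.4), np.float64(280.6), np.float64(337.2), np.float64(280.6)]
0.123 -1 [np.float64(292.4), np.float64(425.1), np.float64(336.5), np.float64(425.1)]
0.123 1 [np.float64(289.8), np.float64(290.7), np.float64(338.4), np.float64(290.7)]
```

The measured bar ends are at rows 406.7 and 281. For a top face at 115 mm the projection predicts 408.7 and 280.6, so the bar centre is at about 108 mm, which is one full turn down.

```bash
python3 -c "
from station import close_job
print(close_job())"
```

```text
the job is handed in; nothing more can be done
None
```

I handed the job in. The bolt dropped into its thread, was turned forward about one full turn (about 6 rad by my tracking) with the T-bar now at about 108 mm, and is held still with a 60 N grip; no verdict came back.

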